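Lever open the spice box and turn the dish to the cooker

TASK

Pick up the steel-bladed spatula, lever the spice box's hinged cover up with its blade under the overhanging front edge (no fingers on the cover while opening it), swing it about upright so that it stays open, and lay the spatula back down on the counter without dropping it. Then take the small dished plate by its upright handle, lift it out until it is at least 10 cm above the counter, and turn it about a quarter turn so that its pouring lip points at the middle of the pressure cooker, keeping it level with the stone ball resting in its middle all the way. Finish while still holding the plate still and level up there, with the cover open, and leave everything else where it is.

Things in the scene. Friction and masses are not known exactly. Their poses are not given: they have to be found in the camera images.
- box: Low open wooden box, fixed to the counter, 182 mm (own x) by 142 mm (own y) by 50 mm high, walls 6 mm, floor 5 mm thick. Origin: centre of its underside, on the counter; x points away from the robot to the hinge side, y to its left, z up. Its position and yaw (up to 0.25 rad) vary.
- cover (a joint): Hinge of the box's flat wooden cover, rad: 0 closed, grows as it swings up, stop at 1.9. Panel 200 mm (hinge to front edge) by 146 mm, 6 mm thick, 0.2 kg, no handle. Closed, its underside lies on the rim, 50 mm above the counter, and overhangs the front wall by 18 mm on the robot's side. Stiff hinge: it stays where it is left; lifting takes about 3 N at the front edge.
- cover_hinge (a point): Point on the hinge axis at the middle of the box's far top rim (box frame 91, 0, 50 mm). The axis runs along the box's y, in the plane of the cover's underside.
- cover_edge (a point): Middle of the cover's free front edge, on its underside, 200 mm from the hinge axis; moves with the cover.
- spatula: Short stiff spatula on the counter, 0.09 kg: brown wooden handle 100 mm long, 20 wide, 22 high, and a flat level steel blade 80 mm long, 26 wide, 2.5 thick. Origin: underside of the middle of the handle; x points along the tool to the blade tip, z up. Balances near x = +30 mm. Lies left or right of the box, blade pointing away from the robot (within 0.25 rad); the spoon lies on the other side.
- spatula_tip (a point): Middle of the spatula blade's front edge, 130 mm from the origin along x, at mid thickness, 11 mm above the handle's underside (the blade spans 9.75 to 12.25 mm).
- dish: Small white ceramic dished plate standing on the box's floor under the cover, 0.2 kg, 104 mm in diameter, rim 22 mm high, inside a shallow cone rising 12 degrees. Origin: centre of its underside, about 11 mm from the box's centre towards the hinge; x points to the pouring lip, a 20 mm wide tongue ending 61 mm out; z up. At the start the lip points to the hinge side, within 0.2 rad.
- dish_handle (a point): Middle of the dish's upright handle, a fin outside the rim opposite the lip: 10 mm thick (dish y), 32 mm long (dish x -82 to -50 mm), its top 40 mm and this point 26 mm above the dish's underside, 66 mm from its centre.
- ball_center (a point): Centre of the loose grey stone ball, 30 mm in diameter, 37 g, which rests in the middle of the dished plate (its centre 21 mm above the plate's underside) and rolls freely.
- cooker: Aluminium pressure cooker, 2 kg, 216 mm in diameter, 150 mm high, long black handle to its x side. Origin: centre of its underside; the pouring lip must point at this axis. It stands left or right of the box, and the colander on the other side.
- colander: White plastic colander, 220 mm in diameter, 95 mm high; leave alone. Origin: centre of underside.
- spoon: Kitchen spoon lying on the counter, like the spatula but with a bowl; leave alone.
- seal: Silicone sealing ring, 190 mm in diameter, 8 mm high, on the counter; leave alone.
- mug: Ceramic mug, 80 mm in diameter, 85 mm high; leave alone.

How it is judged:
By the outcome, as a careful person would: the job done as asked, in the order asked, and still so for the second after the job is handed in, while the arm keeps its last pose, push and grip.
It also fails if it takes over 67 s, if anything falls off the work surface, if the arm or the gripper's body presses on something with over 40 N, if the wrist force passes 120 N, or if a joint passes its speed limit or range.

ROBOT

A 6-joint arm with a two-finger parallel gripper is mounted at the origin on the work surface. World frame = base frame: x ahead of the robot, y to its left, z up, the work surface at z = 0. Lengths are in m, angles in rad, forces in N, time in s.
With the tool pointing down it reaches from about 0.35 to 0.8 m from the base axis. Payload 7.3 kg.
Tool frame: the origin (TCP) lies at the very end of the fingers, on their centre line; the grasp point (between the pads) lies 19 mm behind it; z points along the fingers, y is the line along which they close (so a half turn about z gives the same grasp; the last joint's range is limited). The gripper opens to 85 mm and grips with 20 to 120 N. Pads are 22 mm wide; open, the fingers measure 114 mm over their backs; the gripper's body (76 mm by 85 mm) begins 54 mm behind the grasp point. The pads swing forward as they close: fully open they stand 13 mm farther back than shut.
Start: joints at [-0.146, 0.342, 1.524, -0, 1.275, -0.146], TCP at [0.525, 0, 0.231] pointing down, gripper open.
Joint ranges: [-2.53, 2.53], [-0.77, 2.02], [0.04, 2.7], [-1, 4.14], [0.28, 2.66], [-3.11, 3.11]. Speed limits (rad/s): [2.57, 2.57, 3.14, 3.14, 3.14, 3.14].

INTERFACE

Orientations are given as a rotation vector (axis times angle).
In Python, from workcell import status, read_camera, camera_model, robot, finder gives the robot as it stands.
- The arm moves only by the tool move_arm, never from a script. Its argument "increments" is a list that holds one entry, the list of rows, each a list of 7 numbers: the opening, from -1 (shut) to 1 (fully open), then the shift along the tool's x, y, z each as a share of 5 cm, from -1 to 1, then the turn, a rotation vector about the tool's x, y, z each as a share of pi rad, from -1 to 1. A call has 1 to 8 rows; each row shifts and turns the commanded pose from where the row before left it, along the tool's axes as they then stand; what a row does not reach is not made up. A row lasts 1/10 s, in which the tool goes at most 50 mm and 8.59 degrees, less where a joint would pass 70% of its speed; a pose out of reach is approached as far as the arm can. A call with a number of a shift or a turn outside -1 to 1 is refused whole. A call with a gripper value outside its range is refused whole. The fingers move at their own pace and stop on an object; "grip_force" is the grip in N (left out, the last holds). Time passes only in rows, so rows that do not move let the fingers close. It gives the time, the measured TCP pose, the force, the opening and the grip force at its end, in the units of the state.
- status.observe(): the state, without advancing time (a new reading comes with each control period).
- read_camera(name): name is "scene" or "side" or "wrist"; returns the picture (400x640x3 uint8, red, green, blue); there is no depth.
- camera_model(name): a dict with "fx", "fy", "cx", "cy" (pixels), "dist_coeffs" ([k1, k2, p1, p2, k3] as OpenCV has them; the pictures are not rectified), "rvec" (rotation vector, rad) and "tvec" (3), from world to camera coordinates, as OpenCV has them; the wrist camera has in their place "hand_eye" (4x4, takes a point from camera to tool coordinates, whose origin is the TCP and whose axes are the flange's). Camera axes: x right, y down, z forward; pixel columns grow to the right and rows downward; lengths in m; the calibration is good to about 2 mm. A picture is of the moment at which its call begins: read the wrist's pose just before it. camera_model takes no time and is no camera call.
- robot.hand_in(): hands the job in; it is judged then, once.
Trained networks look in the newest picture that a camera, given by its name, has taken for a name from the list of things; names that differ only in an ending like _2 or _b are one class to them, and where a whole thing is asked for, a point or a joint stands for the part that bears it (a point fixed in the world has none). Each returns a list of dicts, best first, with "p" (0 to 1); they miss things now and then, are a little off and sometimes report something else, mostly with a low value. They report only what shows in the picture. A call takes as long as a camera call.
- finder.outline_of(camera, query): "mask" (400x640 bool, what is visible of it) and "bbox" ([centre column, centre row, width, height] in pixels, round what is visible of it).
The state is a dict: "t": time; "joint_pos": joint angles; "joint_velocities": joint speeds; "joint_efforts": joint torques, N m; "eef_pos": TCP position; "eef_rot": TCP orientation; "ft_force": force on the tool from outside, world axes, zero at the start; "torque": the same for the moment, N m; "width": opening from 0.0 (shut) to 1.0 (fully open); "finger_force": force on a finger pad.
Only numpy, scipy, OpenCV 4.12 (cv2) and the standard library are available. Lean on these libraries where they do the work, as an engineer would, in place of code of your own. Each camera call takes 0.05 s, during which the arm holds its last target. There are 200 camera calls.

## Working session

There is one attempt and no reset: what is moved stays moved. The work goes in short steps, Python scripts to look and compute and a tool call to move; the robot and the scene stay as the last step left them, time stands still between calls to the robot, and variables do not carry over. Pictures are saved under pics/ and viewed, at most 10 in all, crops included, and the job is handed in when it is done.

Besides the shell and the picture viewer there is one more tool, called after "Request:" by a JSON object that holds its "api" and its "payload". move_arm: Moves the arm, as the interface text tells. Its arguments: {"type":"object","properties":{"increments":{"type":"array"},"grip_force":{"type":"number"}},"required":["increments"]}

```bash
mkdir -p pics; ls; cat > h.py <<'E'
import numpy as np, cv2
from scipy.spatial.transform import Rotation as R
from workcell import status, read_camera, camera_model, robot, finder
def cam(name, st=None):
    m=camera_model(name)
    K=np.array([[m['fx'],0,m['cx']],[0,m['fy'],m['cy']],[0,0,1]]); d=np.array(m['dist_coeffs'],float)
    if name=='wrist':
        st=st or status.observe()
        T=np.eye(4);T[:3,:3]=R.from_rotvec(st['eef_rot']).as_matrix();T[:3,3]=st['eef_pos']
        W=np.linalg.inv(T@np.array(m['hand_eye']))
    else:
        W=np.eye(4);W[:3,:3]=R.from_rotvec(np.ravel(m['rvec'])).as_matrix();W[:3,3]=np.ravel(m['tvec'])
    return K,d,W
def proj(c,P):
    K,d,W=c
    return cv2.projectPoints(np.atleast_2d(np.array(P,float)),cv2.Rodrigues(W[:3,:3])[0],W[:3,3],K,d)[0][:,0]
def ray(c,uv):
    K,d,W=c
    n=cv2.undistortPoints(np.array(uv,float).reshape(-1,1,2),K,d)[:,0]
    D=np.c_[n,np.ones(len(n))]@W[:3,:3]
    return -W[:3,:3].T@W[:3,3], D/np.linalg.norm(D,axis=1)[:,None]
def onz(c,uv,z):
    o,D=ray(c,uv); return o+D*((z-o[2])/D[:,2])[:,None]
def tri(obs): # [(c,uv),...]
    A=np.zeros((3,3));b=np.zeros(3);L=[]
    for c,uv in obs:
        o,D=ray(c,[uv]);M=np.eye(3)-np.outer(D[0],D[0]);A+=M;b+=M@o;L.append((o,D[0]))
    X=np.linalg.solve(A,b)
    return X,[np.linalg.norm(np.cross(X-o,D)) for o,D in L]
E
python3 - <<'E'
from h import *
s=status.observe();print({k:np.round(v,3).tolist() for k,v in s.items()})
ims=[]
for n in['scene','side','wrist']:
    im=read_camera(n);np.save('pics/%s0.npy'%n,im)
    cv2.imwrite('pics/%s0.png'%n,im[...,::-1])
    c=cam(n);print(n,ray(c,[[320,200]]), camera_model(n)['fx'])
    for q in['spatula','box','cover','cooker','spoon']:
        r=finder.outline_of(n,q)
        for x in r[:2]: print(n,q,round(x['p'],2),np.round(x['bbox']))
E
```

```text
pics
{'t': 0.0, 'joint_pos': [-0.146, 0.343, 1.525, 0.0, 1.275, -0.146], 'joint_velocities': [-0.001, 0.001, -0.0, 0.001, -0.0, 0.0], 'joint_efforts': [0.001, -43.368, -24.601, -0.0, 0.008, -0.0], 'eef_pos': [0.525, 0.0, 0.231], 'eef_rot': [-2.221, -2.221, 0.001], 'ft_force': [-0.184, -0.124, 0.357], 'torque': [0.012, 0.006, 0.01], 'finger_force': 0.0, 'width': 1.0}
scene (array([ 1.13511627, -0.67109346,  1.50931514]), array([[-0.35120982,  0.38749644, -0.85234862]])) 499.1937280289475
scene spatula 0.51 [354. 153.  43.  23.]
scene box 0.91 [338. 233.  73.  64.]
scene cover 0.85 [337. 228.  76.  59.]
scene cooker 0.72 [281. 316. 105.  96.]
scene spoon 0.61 [338. 232.  72.  66.]
scene spoon 0.55 [266. 235.  42.  40.]
side (array([ 0.15620876, -1.12168616,  0.86375592]), array([[ 0.28234585,  0.78687721, -0.54873043]])) 398.34967876283355
side spatula 0.57 [280. 187.  38.  18.]
side box 0.89 [348. 216.  66.  50.]
side cover 0.55 [347. 211.  67.  36.]
side cooker 0.81 [424. 264. 122.  93.]
side spoon 0.82 [311. 261.  65.  20.]
side spoon 0.74 [348. 215.  64.  50.]
wrist (array([0.52443384, 0.08281661, 0.37393324]), array([[-0.00464169, -0.32259789, -0.94652472]])) 350.4905693986833
wrist cover 0.83 [436. 218. 221. 176.]
wrist cover 0.2 [406. 391.  42.  18.]
wrist cooker 0.84 [407. 391.  43.  18.]
wrist spoon 0.82 [279. 341. 126.  36.]
```

```bash
python3 - <<'E'
import cv2,numpy as np
a=cv2.imread('pics/scene0.png')[100:380,190:490];b=cv2.imread('pics/side0.png')[130:330,220:500]
cv2.imwrite('pics/v1.png',cv2.resize(a,None,fx=2.1,fy=2.1,interpolation=cv2.INTER_CUBIC))
cv2.imwrite('pics/v2.png',cv2.resize(b,None,fx=2.8,fy=2.8,interpolation=cv2.INTER_CUBIC))
E
```

```text
(no output)
```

View pics/v1.png

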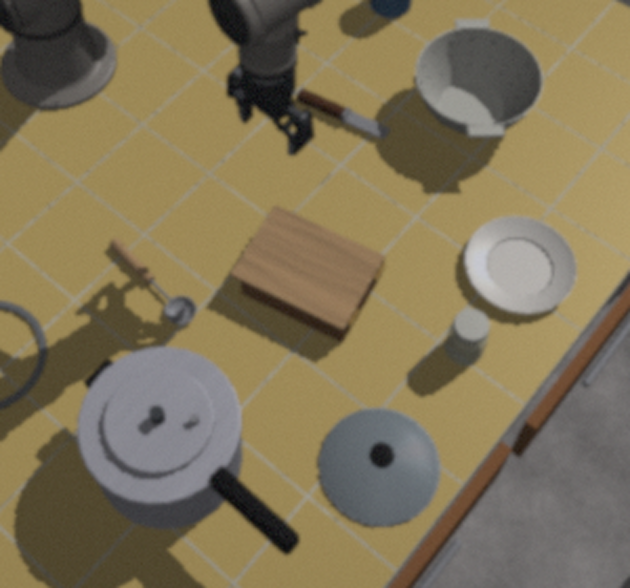

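View pics/wrist0.png

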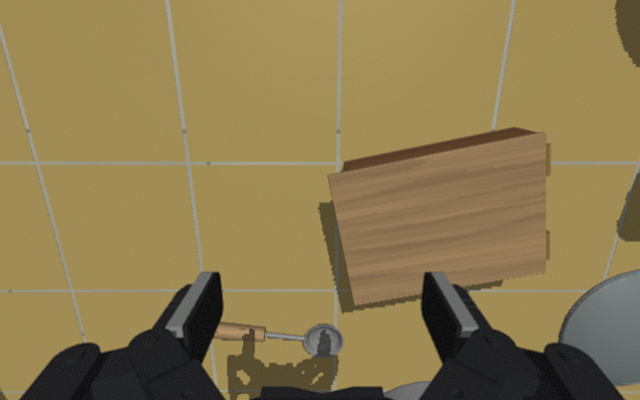

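The scene shows the box in the middle, with cover corners at crop px (277,207), (233,272), (385,262), (345,325). The spatula is left of the box from (300,95) to (385,132), the cooker is to the right at (160,430), and the spoon is on the right. The wrist view shows the cover corners at (329,175), (545,133), (547,273), (354,310).

```bash
python3 - <<'E'
from h import *
w=cam('wrist');s=cam('scene')
f=lambda u:np.array(u)/2.1+[190,100]
W=[(329,175),(354,310),(545,133),(547,273)];S=[(277,207),(233,272),(385,262),(345,325)]
for a,b in zip(W,S):
    X,e=tri([(w,a),(s,f(b))]);print(np.round(X,3),np.round(e,4),np.round(onz(w,[a],.056),3))
print(np.round(onz(s,[f((300,95)),f((345,112)),f((385,132))],.015),3))
print('cooker top', np.round(onz(s,[f((160,420))],.15),3))
for n in['scene','side']:
    r=finder.outline_of(n,'cooker')[0]['mask'] if 0 else None
E
```

```text
[ 0.533 -0.001  0.051] [0.0024 0.0024] [[ 0.531 -0.001  0.056]]
[ 0.562 -0.142  0.064] [0.0044 0.0044] [[ 0.559 -0.15   0.056]]
[0.731 0.036 0.046] [0.0001 0.0001] [[0.725 0.038 0.056]]
[ 0.754 -0.1    0.062] [0.0028 0.0028] [[ 0.756 -0.105  0.056]]
[[0.398 0.223 0.015]
 [0.484 0.245 0.015]
 [0.564 0.256 0.015]]
cooker top [[ 0.676 -0.405  0.15 ]]
```

View pics/v2.png

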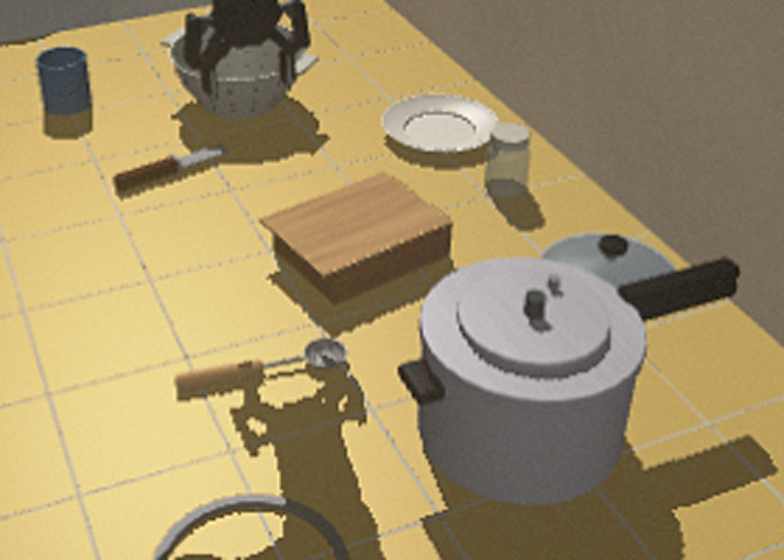

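Side view confirms the layout. Cover comes out about 0.2 m long with yaw ≈0.2, as expected. Next is a planning helper and a closer look at the spatula.

```bash
cat >> h.py <<'E'
def plan(stops, grip):
    """stops: [(pos,yaw of tool x,nrows,pitch)], tool down; prints rows (smooth ramps, shift before turn)"""
    st=status.observe();p=np.array(st['eef_pos']);Q=R.from_rotvec(st['eef_rot']).as_matrix();out=[]
    for pos,yaw,n in stops:
        c,s=np.cos(yaw),np.sin(yaw);G=np.array([[c,s,0],[s,-c,0],[0,0,-1.]])
        p0=p.copy();Q0=Q.copy();rv=R.from_matrix(Q0.T@G).as_rotvec()
        for k in range(1,n+1):
            u=k/n;u=u*u*(3-2*u)*.5+u*.5
            pt=p0+(np.array(pos)-p0)*u;Qt=Q0@R.from_rotvec(rv*u).as_matrix()
            d=np.round(Q.T@(pt-p)/.05,3);r=np.round(R.from_matrix(Q.T@Qt).as_rotvec()/np.pi,4)
            out.append([grip,*d.tolist(),*r.tolist()])
            p=p+Q@d*.05;Q=Q@R.from_rotvec(r*np.pi).as_matrix()
    print('end',p.round(4))
    for i in range(0,len(out),8): print(str([out[i:i+8]]).replace(' ','').replace('-0.0,','0,').replace('0.0,','0,'))
E
python3 - <<'E'
from h import *
plan([((.46,.235,.2),3.34,16)],1)
f=lambda u:np.array(u)/2.1+[190,100]
print(onz(cam('scene'),[f((478,80))],.095))
E
```

```text
end [0.46  0.235 0.2  ]
[[[1,0.173,-0.048,0.023,0,0,-0.0208],[1,0.225,-0.047,0.03,0,0,-0.0265],[1,0.271,-0.033,0.035,0,0,-0.0315],[1,0.308,-0.007,0.039,0,0,-0.0356],[1,0.336,0.031,0.044,0,0,-0.0389],[1,0.35,0.075,0.046,0,0,-0.0414],[1,0.351,0.125,0.048,0,0,-0.043],[1,0.338,0.174,0.048,0,0,-0.0439]]]
[[[1,0.31,0.219,0.049,0,0,-0.0438],[1,0.272,0.255,0.048,0,0,-0.0431],[1,0.226,0.278,0.046,0,0,-0.0414],[1,0.177,0.286,0.043,0,0,-0.0389],[1,0.129,0.281,0.04,0,0,-0.0356],[1,0.086,0.258,0.035,0,0,-0.0315],[1,0.05,0.225,0.03,0,0,-0.0265],[1,0.024,0.178,0.023,0,0,-0.0208]]]
[[0.64967937 0.39561396 0.095     ]]
```

Request:
{"api": "move_arm", "payload": {"increments": [[[1,0.17,-0.05,0.02,0,0,-0.021],[1,0.23,-0.05,0.03,0,0,-0.027],[1,0.27,-0.03,0.04,0,0,-0.031],[1,0.31,-0.01,0.04,0,0,-0.036],[1,0.34,0.03,0.04,0,0,-0.039],[1,0.35,0.08,0.05,0,0,-0.041],[1,0.35,0.12,0.05,0,0,-0.043],[1,0.34,0.17,0.05,0,0,-0.044]]]}}

```text
t: 1.7
eef_pos: [0.4916, 0.1183, 0.2153]
eef_rot: [1.047, 2.962, 0.0]
ft_force: [0.5, -0.2, -0.0]
width: 0.997
finger_force: 0.0
```

Request:
{"api": "move_arm", "payload": {"increments": [[[1,0.31,0.22,0.05,0,0,-0.044],[1,0.27,0.26,0.05,0,0,-0.043],[1,0.23,0.28,0.05,0,0,-0.041],[1,0.18,0.29,0.04,0,0,-0.039],[1,0.13,0.28,0.04,0,0,-0.036],[1,0.09,0.26,0.04,0,0,-0.031],[1,0.05,0.22,0.03,0,0,-0.027],[1,0.02,0.18,0.02,0,0,-0.021]]]}}

```text
t: 2.5
eef_pos: [0.4588, 0.2363, 0.1992]
eef_rot: [0.321, -3.125, -0.0]
ft_force: [0.6, -0.3, -0.6]
width: 1.005
finger_force: 0.0
```

```bash
python3 - <<'E'
from h import *
s=status.observe();print({k:np.round(s[k],3).tolist() for k in['t','eef_pos','eef_rot','joint_pos']})
c=cam('wrist',s);im=read_camera('wrist');cv2.imwrite('pics/w1.png',im[...,::-1])
for q in['spatula','cover','cooker']:
    for x in finder.outline_of('wrist',q)[:2]: print(q,round(x['p'],2),np.round(x['bbox']))
sc=read_camera('scene');m=finder.outline_of('scene','spatula')
for x in m[:2]:print(x['p'],x['bbox'])
cv2.imwrite('pics/s1.png',sc[...,::-1])
E
```

```text
{'t': 2.5, 'eef_pos': [0.459, 0.236, 0.199], 'eef_rot': [0.321, -3.125, -0.0], 'joint_pos': [0.327, 0.354, 1.599, 0.0, 1.188, -1.449]}
spatula 0.83 [323. 187.  30. 178.]
cover 0.62 [ 41. 298.  81. 178.]
0.69 [354.0, 153.4, 44.0, 21.9]
0.54 [280.7, 314.1, 102.0, 99.2]
```

View pics/w1.png

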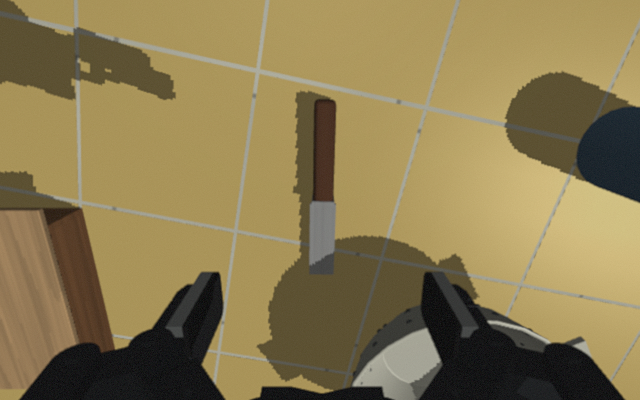

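The spatula spans wrist px (324,100) at the handle end, (323,202) at the handle/blade joint and (321,273) at the tip. I'll triangulate against the scene picture.

```bash
python3 - <<'E'
from h import *
s=status.observe();w=cam('wrist',s);sc=cam('scene');si=cam('side')
print('wrist z=.022/.011:',onz(w,[(325,101),(324,201)],.022).round(4),onz(w,[(321,273)],.011).round(4))
f=lambda u:np.array(u)/2.1+[190,100]; g=lambda u:np.array(u)/2.8+[220,130]
for a,b,c in[((325,101),(300,93),(118,184)),((324,201),(344,109),(177,164)),((321,273),(386,133),(225,153))]:
    for o in([(w,a),(sc,f(b))],[(w,a),(si,g(c))],[(w,a),(sc,f(b)),(si,g(c))]):
        X,e=tri(o);print(X.round(3),np.round(e,4))
E
```

```text
wrist z=.022/.011: [[0.3922 0.2229 0.022 ]
 [0.4833 0.2405 0.022 ]] [[0.5678 0.2544 0.011 ]]
[0.394 0.224 0.015] [0.0022 0.0022]
[0.393 0.223 0.01 ] [0.0003 0.0003]
[0.393 0.225 0.011] [0.0021 0.0032 0.0016]
[0.483 0.241 0.026] [0.0012 0.0012]
[0.487 0.241 0.011] [0.0003 0.0003]
[0.484 0.242 0.016] [0.0015 0.0065 0.0057]
[0.567 0.255 0.014] [0.001 0.001]
[0.568 0.255 0.005] [0.0032 0.0032]
[0.566 0.256 0.007] [0.0033 0.004  0.0045]
```

Heights are consistent with the text: handle top at about 0.02 m and a 0.178 m length. Spatula yaw is 0.177 and its origin is about (0.440, 0.2315). Now the grasp.

```bash
python3 - <<'E'
from h import *
plan([((.4725,.2373,.003),3.319,8)],1)
E
```

```text
end [0.4725 0.2373 0.003 ]
[[[1,-0.022,-0.001,0.33,0,0,0.0006],[1,-0.032,-0.001,0.468,0,0,0.0008],[1,-0.038,-0.002,0.56,0,0,0.001],[1,-0.041,-0.001,0.606,0,0,0.0011],[1,-0.041,-0.001,0.606,0,0,0.0011],[1,-0.038,-0.001,0.56,0,0.0001,0.001],[1,-0.032,-0.001,0.468,0,0,0.0008],[1,-0.022,-0.001,0.33,-0.0001,0,0.0006]]]
```

Request:
{"api": "move_arm", "payload": {"increments": [[[1,-0.02,0,0.33,0,0,0.001],[1,-0.03,0,0.47,0,0,0.001],[1,-0.04,0,0.56,0,0,0.001],[1,-0.04,0,0.61,0,0,0.001],[1,-0.04,0,0.6,0,0,0.001],[1,-0.04,0,0.56,0,0,0.001],[1,-0.03,0,0.47,0,0,0.001],[1,-0.02,0,0.33,0,0,0]]]}}

```text
t: 3.6
eef_pos: [0.4716, 0.2373, 0.0012]
eef_rot: [0.278, -3.128, 0.001]
ft_force: [-0.5, -0.5, 1.3]
width: 0.999
finger_force: 0.0
```

Request:
{"api": "move_arm", "payload": {"increments": [[[0,0,0,0,0,0,0],[-1,0,0,0,0,0,0],[-1,0,0,0,0,0,0],[-1,0,0,0,0,0,0],[-1,0,0,0,0,0,0],[-1,0,0,0,0,0,0]]], "grip_force": 110}}

```text
t: 4.2
eef_pos: [0.4727, 0.2384, 0.0043]
eef_rot: [-0.281, 3.126, 0.001]
ft_force: [-0.5, 0.1, 6.5]
width: 0.201
finger_force: 108.0
```

```bash
python3 - <<'E'
from h import *
s=status.observe();print({k:np.round(s[k],3).tolist() for k in s})
E
```

```text
{'t': 4.2, 'joint_pos': [0.322, 0.638, 1.764, 0.0, 0.737, -1.427], 'joint_velocities': [-0.0, -0.001, 0.0, 0.002, -0.0, -0.0], 'joint_efforts': [-0.091, -45.586, -14.818, -0.046, -0.354, -0.037], 'eef_pos': [0.473, 0.238, 0.004], 'eef_rot': [-0.281, 3.126, 0.001], 'ft_force': [-0.458, 0.112, 6.471], 'torque': [-0.024, 0.217, -0.061], 'finger_force': 108.007, 'width': 0.201}
```

```bash
python3 - <<'E'
from h import *
plan([((.473,.238,.10),3.321,5),((.401,-.105,.10),3.349,14),((.401,-.105,.037),3.349,5)],-1)
E
```

```text
end [ 0.401 -0.105  0.037]
[[[-1,-0.001,-0.001,-0.291,0,0.0001,-0.0],[-1,-0.003,-0.002,-0.429,0,0.0002,-0.0001],[-1,-0.002,-0.003,-0.474,0.0001,0.0002,0.0],[-1,-0.001,-0.002,-0.429,0,0.0002,-0.0],[-1,-0.001,-0.001,-0.291,0,0.0001,-0.0],[-1,0.114,-0.279,0,0,0,-0.0004],[-1,0.148,-0.364,0,0,0,-0.0005],[-1,0.178,-0.435,0,0,0,-0.0006]]]
[[[-1,0.203,-0.492,0,0,0,-0.0007],[-1,0.221,-0.533,0,0,0,-0.0007],[-1,0.234,-0.561,0,0,0,-0.0008],[-1,0.242,-0.575,0,0,0,-0.0008],[-1,0.243,-0.574,0,0,0,-0.0008],[-1,0.238,-0.559,-0.001,0,0,-0.0008],[-1,0.228,-0.531,0,0,0,-0.0007],[-1,0.21,-0.488,0,0,0,-0.0007]]]
[[[-1,0.187,-0.431,0,0,0,-0.0006],[-1,0.158,-0.36,0,0,0,-0.0005],[-1,0.121,-0.276,0,0,0,-0.0004],[-1,0,0,0.192,0,0,0.0],[-1,0,0,0.282,0,0,0.0],[-1,0,0,0.312,0,0,0.0],[-1,0,0,0.283,0,0,0.0],[-1,0,0,0.191,0,0,0.0]]]
```

Request:
{"api": "move_arm", "payload": {"increments": [[[-1,0,0,-0.29,0,0,0],[-1,0,0,-0.43,0,0,0],[-1,0,0,-0.47,0,0,0],[-1,0,0,-0.43,0,0,0],[-1,0,0,-0.29,0,0,0],[-1,0.11,-0.28,0,0,0,0],[-1,0.15,-0.36,0,0,0,-0.001],[-1,0.18,-0.43,0,0,0,0]]]}}

```text
t: 5.0
eef_pos: [0.4588, 0.1803, 0.0977]
eef_rot: [0.287, -3.128, 0.001]
ft_force: [0.3, -0.3, -0.6]
width: 0.204
finger_force: 107.6
```

Request:
{"api": "move_arm", "payload": {"increments": [[[-1,0.2,-0.49,0,0,0,-0.001],[-1,0.22,-0.53,0,0,0,-0.001],[-1,0.23,-0.56,0,0,0,-0.001],[-1,0.24,-0.58,0,0,0,-0.001],[-1,0.24,-0.57,0,0,0,-0.001],[-1,0.24,-0.56,0,0,0,-0.001],[-1,0.23,-0.53,0,0,0,-0.001],[-1,0.21,-0.49,0,0,0,-0.001]]]}}

```text
t: 5.8
eef_pos: [0.4107, -0.0489, 0.0977]
eef_rot: [0.324, -3.124, -0.0]
ft_force: [-0.1, -0.8, -0.6]
width: 0.201
finger_force: 107.6
```

Request:
{"api": "move_arm", "payload": {"increments": [[[-1,0.19,-0.43,0,0,0,0],[-1,0.16,-0.36,0,0,0,-0.001],[-1,0.12,-0.28,0,0,0,0],[-1,0,0,0.19,0,0,0],[-1,0,0,0.28,0,0,0],[-1,0,0,0.31,0,0,0],[-1,0,0,0.28,0,0,0],[-1,0,0,0.19,0,0,0]]]}}

```text
t: 6.6
eef_pos: [0.3992, -0.1037, 0.0342]
eef_rot: [0.33, -3.122, -0.002]
ft_force: [-0.1, -0.1, -1.9]
width: 0.204
finger_force: 107.7
```

```bash
python3 - <<'E'
from h import *
s=status.observe();print({k:np.round(s[k],4).tolist() for k in['t','eef_pos','eef_rot','joint_pos','ft_force','torque','width','finger_force']})
im=[]
for n,(u,v) in dict(scene=((.5,-.08,.04)),side=((.5,-.08,.04)),wrist=0).items() if 0 else []: pass
out=[]
for n in['side','wrist']:
    c=cam(n,s if n=='wrist' else None);a=read_camera(n)
    cv2.imwrite('pics/%s2.png'%n,a[...,::-1])
    if n=='side': a=a[140:260,260:420]; a=cv2.resize(a,(640,480),interpolation=cv2.INTER_CUBIC)
    out.append(a)
sc=read_camera('scene');cv2.imwrite('pics/scene2.png',sc[...,::-1])
cv2.imwrite('pics/v3.png',cv2.resize(np.vstack([out[0][...,::-1],out[1][...,::-1]]),(436,600)))
cv2.imwrite('pics/v3side.png',out[0][...,::-1])
F=np.array([.5449,-.075,.05])
tip=np.array(s['eef_pos'])+.0967*np.array([.979,.207,0])+[0,0,.0067]
print('tip',tip,[ (n,proj(cam(n),[tip,F]).round(1).tolist()) for n in['scene','side','wrist']])
E
```

```text
{'t': 6.6, 'eef_pos': [0.3992, -0.1037, 0.0342], 'eef_rot': [0.3301, -3.1221, -0.0021], 'joint_pos': [-0.4405, 0.4432, 2.0597, 0.0001, 0.6412, -2.2221], 'ft_force': [-0.0782, -0.0568, -1.9491], 'torque': [-0.0005, 0.0019, 0.0089], 'width': 0.2037, 'finger_force': 107.675}
tip [ 0.49382444 -0.08366886  0.04091152] [('scene', [[296.6, 209.4], [309.4, 214.8]]), ('side', [[311.3, 226.4], [324.2, 219.4]]), ('wrist', [[325.2, 438.9], [321.2, 523.1]])]
```

View pics/wrist2.png

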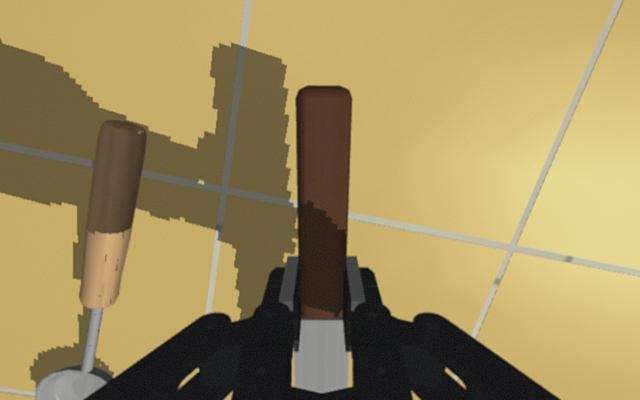

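View pics/v3side.png

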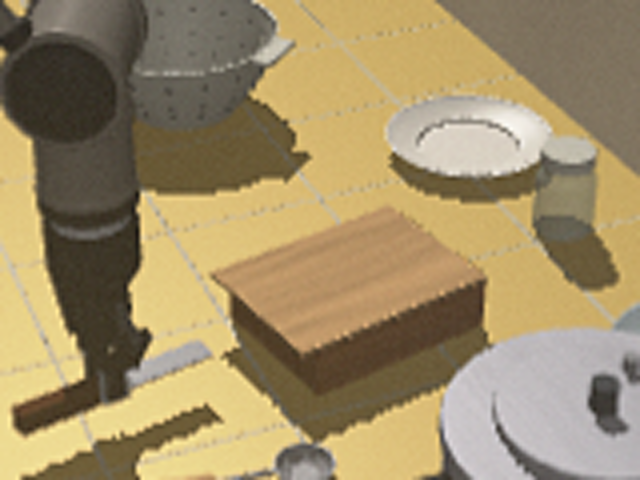

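The side view shows the blade tip at crop px (208,348), which matches the predicted tip within 1 px. It is about 52 mm short of the cover edge, the spoon is clear, and the spatula is level. Inserting.

Request:
{"api": "move_arm", "payload": {"increments": [[[-1,-0.1,0,-0.02,0,0,0],[-1,-0.2,0,-0.02,0,0,0],[-1,-0.24,0,0,0,0,0],[-1,-0.24,0,0,0,0,0],[-1,-0.2,0,0,0,0,0],[-1,-0.14,0,0,0,0,0],[-1,-0.1,0,0,0,0,0],[-1,-0.05,0,0,0,0,0]]]}}

```text
t: 7.55
eef_pos: [0.4629, -0.0911, 0.0377]
eef_rot: [0.33, -3.124, -0.0]
ft_force: [-0.7, 0.3, -1.3]
width: 0.206
finger_force: 107.7
```

```bash
python3 - <<'E'
from h import *
s=status.observe();print({k:np.round(s[k],4).tolist() for k in['t','eef_pos','eef_rot','joint_pos','ft_force','torque']})
print(np.array(s['eef_pos'])+.0967*np.array([.979,.207,0])+[0,0,.0067])
E
```

```text
{'t': 7.55, 'eef_pos': [0.4629, -0.0911, 0.0377], 'eef_rot': [0.3305, -3.1241, -0.0001], 'joint_pos': [-0.3569, 0.5093, 1.9014, -0.0, 0.7311, -2.1385], 'ft_force': [-0.6684, 0.3482, -1.3244], 'torque': [-0.0175, -0.0111, 0.0175]}
[ 0.55757786 -0.07107364  0.04439357]
```

The blade is inserted about 13 mm with no contact force. Next I compute the arc rows.

```bash
python3 - <<'E'
import numpy as np
n=32;u=np.arange(1,n+1)/n;e=.6*u+.4*u*u*(3-2*u)
th=1.60*e;r=.187-.012*np.clip(th/.6,0,1)
f=-r*np.cos(th);z=.050+r*np.sin(th)
df=np.diff(np.r_[-.187,f])/.05;dz=np.diff(np.r_[.0456,z])/.05
for i in range(0,n,8): print([[round(-a,2),round(-b,2)] for a,b in zip(df[i:i+8],dz[i:i+8])])
E
```

```text
[[np.float64(-0.01), np.float64(-0.21)], [np.float64(-0.02), np.float64(-0.13)], [np.float64(-0.03), np.float64(-0.14)], [np.float64(-0.04), np.float64(-0.15)], [np.float64(-0.05), np.float64(-0.16)], [np.float64(-0.06), np.float64(-0.16)], [np.float64(-0.07), np.float64(-0.17)], [np.float64(-0.08), np.float64(-0.17)]]
[[np.float64(-0.09), np.float64(-0.17)], [np.float64(-0.1), np.float64(-0.17)], [np.float64(-0.11), np.float64(-0.17)], [np.float64(-0.12), np.float64(-0.16)], [np.float64(-0.13), np.float64(-0.16)], [np.float64(-0.13), np.float64(-0.16)], [np.float64(-0.14), np.float64(-0.16)], [np.float64(-0.15), np.float64(-0.15)]]
[[np.float64(-0.15), np.float64(-0.14)], [np.float64(-0.16), np.float64(-0.13)], [np.float64(-0.17), np.float64(-0.12)], [np.float64(-0.17), np.float64(-0.11)], [np.float64(-0.18), np.float64(-0.1)], [np.float64(-0.18), np.float64(-0.09)], [np.float64(-0.18), np.float64(-0.07)], [np.float64(-0.18), np.float64(-0.06)]]
[[np.float64(-0.17), np.float64(-0.05)], [np.float64(-0.17), np.float64(-0.04)], [np.float64(-0.16), np.float64(-0.03)], [np.float64(-0.15), np.float64(-0.02)], [np.float64(-0.15), np.float64(-0.01)], [np.float64(-0.13), np.float64(-0.01)], [np.float64(-0.12), np.float64(-0.0)], [np.float64(-0.11), np.float64(0.0)]]
```

Request:
{"api": "move_arm", "payload": {"increments": [[[-1,0,0,-0.16,0,0,0],[-1,-0.02,0,-0.16,0,0,0],[-1,-0.03,0,-0.15,0,0,0],[-1,-0.04,0,-0.15,0,0,0],[-1,-0.05,0,-0.16,0,0,0],[-1,-0.06,0,-0.16,0,0,0],[-1,-0.07,0,-0.17,0,0,0],[-1,-0.08,0,-0.17,0,0,0]]]}}

```text
t: 8.35
eef_pos: [0.4799, -0.0875, 0.1026]
eef_rot: [0.33, -3.124, 0.0]
ft_force: [-2.3, -0.5, -3.7]
width: 0.206
finger_force: 107.7
```

```bash
python3 - <<'E'
from h import *
s=status.observe();print({k:np.round(s[k],4).tolist() for k in['t','eef_pos','eef_rot','ft_force','torque']})
a=read_camera('side');a=cv2.resize(a[120:240,260:420],(640,480),interpolation=cv2.INTER_CUBIC)
cv2.imwrite('pics/v4.png',a[...,::-1])
E
```

```text
{'t': 8.35, 'eef_pos': [0.4799, -0.0875, 0.1026], 'eef_rot': [0.3301, -3.1241, 0.0], 'ft_force': [-2.2573, -0.4816, -3.6531], 'torque': [-0.1276, 0.6501, 0.0252]}
```

View pics/v4.png

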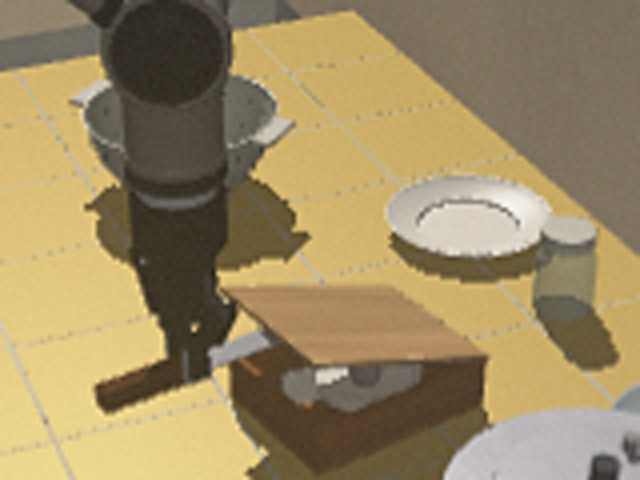

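The cover is lifting on the blade: its edge is raised, the blade at (245,348) is under it, and the dish is visible inside. I'll continue the arc.

Request:
{"api": "move_arm", "payload": {"increments": [[[-1,-0.09,0,-0.17,0,0,0],[-1,-0.1,0,-0.17,0,0,0],[-1,-0.11,0,-0.17,0,0,0],[-1,-0.12,0,-0.16,0,0,0],[-1,-0.13,0,-0.16,0,0,0],[-1,-0.13,0,-0.16,0,0,0],[-1,-0.14,0,-0.16,0,0,0],[-1,-0.15,0,-0.15,0,0,0]]]}}

```text
t: 9.2
eef_pos: [0.5278, -0.0774, 0.1676]
eef_rot: [-0.33, 3.124, -0.0]
ft_force: [-3.1, -1.2, -1.8]
width: 0.203
finger_force: 107.8
```

Request:
{"api": "move_arm", "payload": {"increments": [[[-1,-0.15,0,-0.14,0,0,0],[-1,-0.16,0,-0.13,0,0,0],[-1,-0.17,0,-0.12,0,0,0],[-1,-0.17,0,-0.11,0,0,0],[-1,-0.18,0,-0.1,0,0,0],[-1,-0.18,0,-0.09,0,0,0],[-1,-0.18,0,-0.07,0,0,0],[-1,-0.18,0,-0.06,0,0,0]]]}}

```text
t: 10.0
eef_pos: [0.5952, -0.0633, 0.2085]
eef_rot: [-0.329, 3.123, -0.001]
ft_force: [-1.8, -2.4, -1.4]
width: 0.205
finger_force: 107.8
```

```bash
python3 - <<'E'
from h import *
s=status.observe();print({k:np.round(s[k],4).tolist() for k in['t','eef_pos','eef_rot','ft_force','torque']})
a=read_camera('side');a=cv2.resize(a[80:240,260:440],(675,600),interpolation=cv2.INTER_CUBIC)
cv2.imwrite('pics/v5.png',a[...,::-1])
E
```

```text
{'t': 10.0, 'eef_pos': [0.5952, -0.0633, 0.2085], 'eef_rot': [-0.3293, 3.123, -0.0011], 'ft_force': [-1.8071, -2.3696, -1.3722], 'torque': [-0.3566, 0.3431, -0.1321]}
```

View pics/v5.png

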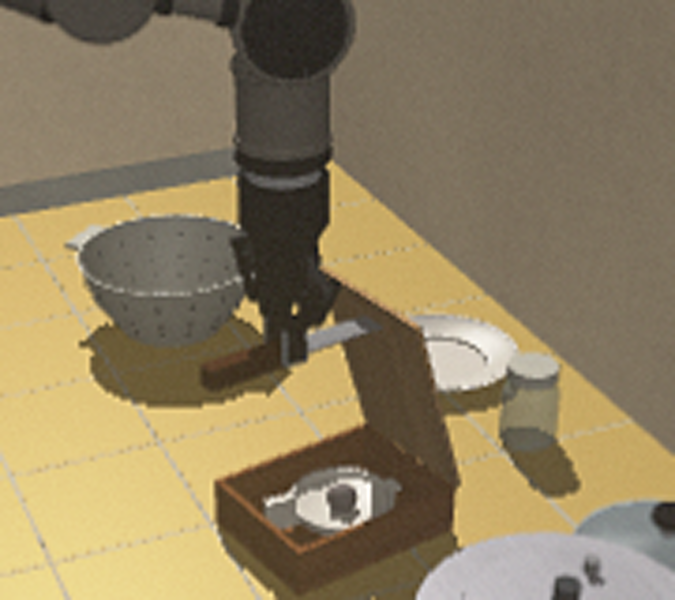

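The cover is at about 1.27 rad, pushed by the blade tip. The dish with the ball is visible in the box. Finishing the swing.

Request:
{"api": "move_arm", "payload": {"increments": [[[-1,-0.17,0,-0.05,0,0,0],[-1,-0.17,0,-0.04,0,0,0],[-1,-0.16,0,-0.03,0,0,0],[-1,-0.15,0,-0.02,0,0,0],[-1,-0.15,0,-0.01,0,0,0],[-1,-0.13,0,0,0,0,0],[-1,-0.12,0,0,0,0,0],[-1,-0.11,0,0,0,0,0]]]}}

```text
t: 10.85
eef_pos: [0.6513, -0.0508, 0.2152]
eef_rot: [-0.33, 3.124, 0.0]
ft_force: [-2.2, -1.5, -0.3]
width: 0.203
finger_force: 108.0
```

Request:
{"api": "move_arm", "payload": {"increments": [[[-1,-0.06,0,0,0,0,0],[-1,0,0,0,0,0,0],[-1,0.1,0,0,0,0,0],[-1,0.2,0,0,0,0,0],[-1,0.3,0,0,0,0,0],[-1,0.3,0,0,0,0,0],[-1,0.3,0,0,0,0,0],[-1,0.2,0,0,0,0,0]]]}}

```text
t: 11.65
eef_pos: [0.5841, -0.0652, 0.2156]
eef_rot: [-0.33, 3.124, 0.0]
ft_force: [-0.2, -0.9, -1.3]
width: 0.203
finger_force: 107.9
```

```bash
python3 - <<'E'
from h import *
s=status.observe();print({k:np.round(s[k],4).tolist() for k in['t','eef_pos','eef_rot','ft_force','torque','joint_pos']})
a=read_camera('side');cv2.imwrite('pics/side6.png',a[...,::-1]);b=read_camera('scene');cv2.imwrite('pics/scene6.png',b[...,::-1])
H=np.array([.7407,-.034,.05]);ex=np.array([.979,.206,0]);ey=np.array([-.206,.979,0])
a=cv2.resize(a[80:240,300:420],(450,600),interpolation=cv2.INTER_CUBIC)
for th,col in((1.5,(255,0,0)),(1.6,(0,255,0)),(1.7,(0,0,255))):
    E=H+.2*(-np.cos(th)*ex+np.array([0,0,np.sin(th)]))
    P=proj(cam('side'),[H-.073*ey,E-.073*ey,E+.073*ey]);P=((P-[300,80])*3.75).astype(np.int32)
    cv2.polylines(a,[P.reshape(-1,1,2)],False,col,1)
cv2.imwrite('pics/v6.png',a[...,::-1])
for q in['dish','dish_handle','ball_center']:
  for n in['side','scene']:
    read_camera(n)
    for x in finder.outline_of(n,q)[:1]: print(n,q,round(x['p'],2),np.round(x['bbox']))
E
```

```text
{'t': 11.65, 'eef_pos': [0.5841, -0.0652, 0.2156], 'eef_rot': [-0.3297, 3.124, 0.0], 'ft_force': [-0.24, -0.85, -1.3001], 'torque': [-0.0083, 0.0213, 0.0194], 'joint_pos': [-0.2415, 0.4692, 1.3694, 0.0001, 1.3027, -2.0227]}
side dish 0.73 [349. 216.  39.  19.]
scene dish 0.59 [342. 233.  36.  31.]
scene dish_handle 0.61 [343. 232.  35.  35.]
scene ball_center 0.51 [322. 194.  50.  30.]
```

View pics/v6.png

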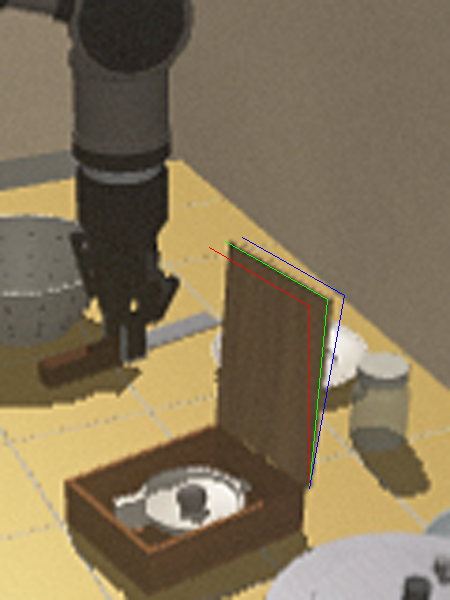

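The cover stays at about 1.6 rad, matching the green overlay. Now I put the spatula back where it lay.

```bash
python3 - <<'E'
from h import *
plan([((.4727,.2384,.10),3.321,16),((.4727,.2384,.012),3.321,7)],-1)
E
```

```text
end [0.4727 0.2384 0.012 ]
[[[-1,0.034,0.236,0.085,0,0,0.0004],[-1,0.045,0.302,0.109,0,0,0.0004],[-1,0.053,0.358,0.128,0,0,0.0006],[-1,0.061,0.404,0.146,0,0,0.0006],[-1,0.067,0.443,0.159,0,0,0.0007],[-1,0.073,0.47,0.17,0,0,0.0007],[-1,0.077,0.488,0.176,0,0,0.0008],[-1,0.079,0.498,0.179,0,0,0.0008]]]
[[[-1,0.08,0.498,0.18,0,0,0.0007],[-1,0.081,0.488,0.176,0,0,0.0008],[-1,0.078,0.469,0.169,0,0,0.0007],[-1,0.074,0.441,0.16,0,0,0.0007],[-1,0.07,0.403,0.145,0,0,0.0006],[-1,0.061,0.357,0.129,0,0,0.0006],[-1,0.053,0.3,0.109,0,0,0.0005],[-1,0.042,0.235,0.085,0,0,0.0003]]]
[[[-1,0,0,0.174,0,0,0.0],[-1,0,0,0.252,0,0,0.0],[-1,0,0,0.297,0,0,0.0],[-1,0,0,0.313,0,0,0.0],[-1,0,0,0.298,0,0,0.0],[-1,0,0,0.251,0,0,0.0],[-1,0,0,0.175,0,0,0.0]]]
```

Request:
{"api": "move_arm", "payload": {"increments": [[[-1,0.03,0.24,0.08,0,0,0],[-1,0.05,0.3,0.11,0,0,0.001],[-1,0.05,0.36,0.13,0,0,0],[-1,0.06,0.4,0.15,0,0,0.001],[-1,0.07,0.44,0.16,0,0,0.001],[-1,0.07,0.47,0.17,0,0,0.001],[-1,0.08,0.49,0.18,0,0,0.001],[-1,0.08,0.5,0.18,0,0,0.001]]]}}

```text
t: 13.15
eef_pos: [0.5276, 0.0887, 0.1567]
eef_rot: [0.301, -3.127, -0.001]
ft_force: [0.3, 0.1, -1.5]
width: 0.203
finger_force: 107.9
```

Request:
{"api": "move_arm", "payload": {"increments": [[[-1,0.08,0.5,0.18,0,0,0.001],[-1,0.08,0.49,0.18,0,0,0.001],[-1,0.08,0.47,0.17,0,0,0.001],[-1,0.07,0.44,0.16,0,0,0],[-1,0.07,0.4,0.14,0,0,0.001],[-1,0.06,0.36,0.13,0,0,0],[-1,0.05,0.3,0.11,0,0,0.001],[-1,0.04,0.23,0.08,0,0,0]]]}}

```text
t: 13.95
eef_pos: [0.472, 0.2403, 0.0992]
eef_rot: [0.278, -3.128, -0.0]
ft_force: [-0.1, -0.3, -0.9]
width: 0.205
finger_force: 107.9
```

Request:
{"api": "move_arm", "payload": {"increments": [[[-1,0,0,0.17,0,0,0],[-1,0,0,0.25,0,0,0],[-1,0,0,0.3,0,0,0],[-1,0,0,0.31,0,0,0],[-1,0,0,0.3,0,0,0],[-1,0,0,0.25,0,0,0],[-1,0,0,0.17,0,0,0],[-1,0,0,0,0,0,0]]]}}

```text
t: 14.75
eef_pos: [0.4731, 0.2381, 0.011]
eef_rot: [0.275, -3.127, 0.001]
ft_force: [-0.2, 0.4, -0.8]
width: 0.203
finger_force: 107.9
```

Request:
{"api": "move_arm", "payload": {"increments": [[[-1,0,0,0.04,0,0,0],[-1,0,0,0.03,0,0,0],[-1,0,0,0.02,0,0,0],[-1,0,0,0.02,0,0,0],[-1,0,0,0.01,0,0,0],[-1,0,0,0,0,0,0]]]}}

```text
t: 15.35
eef_pos: [0.4738, 0.2387, 0.0064]
eef_rot: [-0.276, 3.129, 0.0]
ft_force: [0.8, -0.0, -1.2]
width: 0.201
finger_force: 107.9
```

Request:
{"api": "move_arm", "payload": {"increments": [[[-1,0,0,0.02,0,0,0],[-1,0,0,0.02,0,0,0],[-1,0,0,0,0,0,0]]]}}

```text
t: 15.65
eef_pos: [0.4738, 0.2387, 0.0043]
eef_rot: [-0.276, 3.129, 0.0]
ft_force: [-0.4, 0.0, 0.2]
width: 0.204
finger_force: 108.2
```

Request:
{"api": "move_arm", "payload": {"increments": [[[-1,0,0,0.02,0,0,0],[-1,0,0,0,0,0,0]]]}}

```text
t: 15.85
eef_pos: [0.4738, 0.2387, 0.0043]
eef_rot: [-0.276, 3.129, 0.0]
ft_force: [-2.3, -1.1, 10.0]
width: 0.206
finger_force: 109.5
```

Now it rests on the counter (10 N). Release and go over the box.

Request:
{"api": "move_arm", "payload": {"increments": [[[-0.6,0,0,0,0,0,0],[-0.4,0,0,0,0,0,0],[0,0,0,0,0,0,0],[0.5,0,0,0,0,0,0],[1,0,0,0,0,0,0],[1,0,0,0,0,0,0],[1,0,0,0,0,0,0]]], "grip_force": 20}}

```text
t: 16.55
eef_pos: [0.4738, 0.2387, 0.0032]
eef_rot: [0.276, -3.129, 0.0]
ft_force: [-0.8, 0.1, -1.1]
width: 1.0
finger_force: 0.0
```

```bash
python3 - <<'E'
from h import *
s=status.observe();print({k:np.round(s[k],4).tolist() for k in['t','eef_pos','eef_rot','ft_force','width','finger_force']})
plan([((.474,.239,.15),3.321,8),((.60,-.062,.25),3.349,16)],1)
E
```

```text
{'t': 16.55, 'eef_pos': [0.4738, 0.2387, 0.0032], 'eef_rot': [0.276, -3.1294, 0.0], 'ft_force': [-0.8004, 0.0584, -1.129], 'width': 1.0, 'finger_force': 0.0}
end [ 0.6   -0.062  0.25 ]
[[[1,0,0,-0.247,0,0,-0.0001],[1,-0.001,0.001,-0.349,0,0,-0.0001],[1,-0.001,0.001,-0.419,0,0,-0.0002],[1,-0.001,0,-0.453,0,0,-0.0001],[1,-0.001,0.001,-0.453,0,0,-0.0002],[1,-0.001,0.001,-0.418,0,0,-0.0002],[1,0,0.001,-0.35,0,0,-0.0001],[1,-0.001,0,-0.247,0,0,-0.0001]]]
[[[1,-0.052,-0.235,-0.074,0,0,-0.0003],[1,-0.066,-0.3,-0.094,0,0,-0.0004],[1,-0.077,-0.357,-0.112,0,0,-0.0005],[1,-0.088,-0.403,-0.126,0,0,-0.0006],[1,-0.094,-0.441,-0.138,0,0,-0.0006],[1,-0.1,-0.469,-0.147,0,0,-0.0007],[1,-0.103,-0.488,-0.153,0,0,-0.0007],[1,-0.103,-0.498,-0.156,0,0,-0.0007]]]
[[[1,-0.103,-0.498,-0.155,0,0,-0.0006],[1,-0.099,-0.488,-0.153,0,0,-0.0007],[1,-0.095,-0.47,-0.147,0,0,-0.0007],[1,-0.088,-0.443,-0.138,0,0,-0.0006],[1,-0.08,-0.404,-0.127,0,0,-0.0006],[1,-0.07,-0.359,-0.112,0,0,-0.0005],[1,-0.058,-0.301,-0.094,0,0,-0.0004],[1,-0.045,-0.237,-0.074,0,0,-0.0003]]]
```

Request:
{"api": "move_arm", "payload": {"increments": [[[1,0,0,-0.25,0,0,0],[1,0,0,-0.35,0,0,0],[1,0,0,-0.42,0,0,0],[1,0,0,-0.45,0,0,0],[1,0,0,-0.45,0,0,0],[1,0,0,-0.42,0,0,0],[1,0,0,-0.35,0,0,0],[1,0,0,-0.25,0,0,0]]]}}

```text
t: 17.35
eef_pos: [0.4741, 0.2388, 0.1527]
eef_rot: [-0.276, 3.127, 0.001]
ft_force: [-0.6, 0.2, -0.2]
width: 0.999
finger_force: 0.0
```

Request:
{"api": "move_arm", "payload": {"increments": [[[1,-0.05,-0.24,-0.07,0,0,0],[1,-0.07,-0.3,-0.09,0,0,0],[1,-0.08,-0.36,-0.11,0,0,0],[1,-0.09,-0.4,-0.13,0,0,-0.001],[1,-0.09,-0.44,-0.14,0,0,-0.001],[1,-0.1,-0.47,-0.15,0,0,-0.001],[1,-0.1,-0.49,-0.15,0,0,-0.001],[1,-0.1,-0.5,-0.16,0,0,-0.001]]]}}

```text
t: 18.15
eef_pos: [0.536, 0.085, 0.2]
eef_rot: [0.299, -3.126, 0.0]
ft_force: [0.2, 0.4, 0.6]
width: 0.994
finger_force: 0.0
```

Request:
{"api": "move_arm", "payload": {"increments": [[[1,-0.1,-0.5,-0.15,0,0,-0.001],[1,-0.1,-0.49,-0.15,0,0,-0.001],[1,-0.1,-0.47,-0.15,0,0,-0.001],[1,-0.09,-0.44,-0.14,0,0,-0.001],[1,-0.08,-0.4,-0.13,0,0,0],[1,-0.07,-0.36,-0.11,0,0,0],[1,-0.06,-0.3,-0.09,0,0,0],[1,-0.04,-0.24,-0.07,0,0,0]]]}}

```text
t: 18.95
eef_pos: [0.5991, -0.065, 0.2496]
eef_rot: [0.318, -3.125, -0.0]
ft_force: [0.3, -0.2, -0.8]
width: 1.0
finger_force: 0.0
```

```bash
python3 - <<'E'
from h import *
s=status.observe();print({k:np.round(s[k],4).tolist() for k in['t','eef_pos','eef_rot','joint_pos','joint_velocities']})
c=cam('wrist',s);im=read_camera('wrist');cv2.imwrite('pics/w3.png',im[...,::-1]);np.save('pics/w3pose.npy',np.r_[s['eef_pos'],s['eef_rot']])
for q in['dish','ball_center','box']:
    for x in finder.outline_of('wrist',q)[:2]: print(q,round(x['p'],2),np.round(x['bbox']))
H=np.array([.7407,-.034,.05]);ex=np.array([.979,.206,0]);D=H-.08*ex
print(proj(c,[D+[0,0,-.045],D+[0,0,-.024],D-.066*ex+[0,0,-.005]]).round())
print(im[::40,300].tolist())
E
```

```text
{'t': 18.95, 'eef_pos': [0.5991, -0.065, 0.2496], 'eef_rot': [0.3182, -3.1247, -0.0002], 'joint_pos': [-0.2351, 0.4753, 1.265, -0.0001, 1.4021, -2.0089], 'joint_velocities': [-0.1537, 0.0816, -0.2292, 0.0027, 0.1488, -0.1604]}
dish 0.56 [329. 209.  92. 123.]
ball_center 0.63 [326. 224.  26.  32.]
box 0.66 [329. 260. 185. 273.]
box 0.35 [329. 347. 186. 106.]
[[324. 215.]
 [325. 222.]
 [325. 169.]]
[[195, 172, 105], [195, 172, 105], [194, 170, 103], [107, 92, 58], [119, 82, 53], [218, 216, 202], [218, 216, 203], [55, 39, 27], [75, 61, 46], [78, 65, 48]]
```

View pics/w3.png

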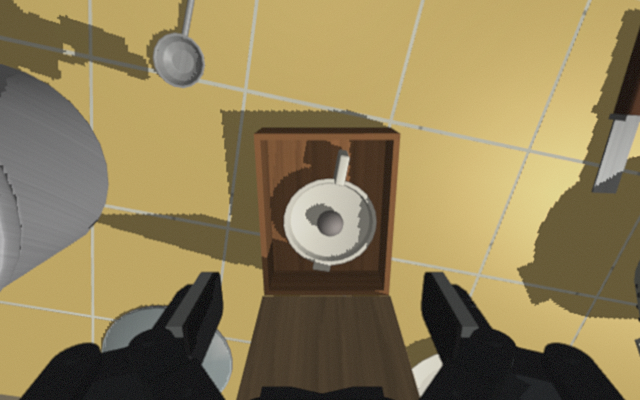

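The wrist view shows the ball centred at (330,223). The handle fin runs from about (345,152) to (340,183), the lip is at (321,267), and the cover is open behind. I'll measure the fin accurately by segmentation.

```bash
python3 - <<'E'
from h import *
s0=np.load('pics/w3pose.npy');im=cv2.imread('pics/w3.png')[...,::-1].astype(int)
s=status.observe();print(np.round(s['eef_pos'],4),np.round(s['joint_velocities'],3))
c=cam('wrist',dict(eef_pos=s0[:3],eef_rot=s0[3:]))
sat=im.max(2)-im.min(2);M=(im.sum(2)>300)&(sat<45)
for v in range(146,192,3):
    u=np.where(M[v,325:365])[0]+325;print(v,u.min() if len(u) else None,u.max() if len(u) else None,len(u), im[v,343])
# second view, other place of the scene cam for height of fin top & ball
for n in['side','scene']:
    a=read_camera(n)
    for x in finder.outline_of(n,'dish')[:1]: print(n,x['p'],np.round(x['bbox']))
    for x in finder.outline_of(n,'ball_center')[:2]: print(n,'ball',x['p'],np.round(x['bbox']))
print(onz(c,[(330,223.5)],.026).round(4), onz(c,[(345,153),(341,182)],.045).round(4),onz(c,[(321,266)],.027).round(4))
E
```

```text
[ 0.5987 -0.063   0.2494] [ 0.017 -0.004  0.011  0.002  0.     0.001]
146 None None 0 [133  93  61]
149 None None 0 [123  89  63]
152 347 347 1 [83 84 78]
155 341 348 7 [132 129 121]
158 340 349 10 [202 199 186]
161 339 349 11 [205 201 187]
164 339 348 10 [205 202 187]
167 338 347 10 [206 202 188]
170 337 346 10 [212 209 195]
173 337 346 10 [215 214 199]
176 336 345 10 [220 218 204]
179 325 345 20 [223 222 209]
182 325 349 25 [222 219 206]
185 325 355 31 [193 189 176]
188 325 360 36 [204 201 185]
191 325 363 39 [202 198 183]
side 0.92 [348. 212.  34.  14.]
side ball 0.62 [352. 212.   3.   5.]
scene 0.58 [344. 232.  33.  30.]
scene ball 0.48 [343. 232.   8.   6.]
scene ball 0.36 [367. 224.  30.  63.]
[[ 0.6633 -0.0441  0.026 ]] [[ 0.5781 -0.0473  0.045 ]
 [ 0.6083 -0.0446  0.045 ]] [[ 0.7178 -0.0433  0.027 ]]
```

```bash
python3 - <<'E'
from h import *
plan([((.597,-.0465,.15),3.20,8)],1)
E
```

```text
end [ 0.597  -0.0465  0.15  ]
[[[1,-0.002,0.027,0.168,0,0,0.0039],[1,-0.003,0.038,0.238,0,0,0.0056],[1,-0.003,0.046,0.284,0,0,0.0066],[1,-0.002,0.049,0.308,0,0,0.0073],[1,0,0.05,0.308,0,0,0.0072],[1,0,0.045,0.285,0,0,0.0066],[1,0.001,0.038,0.238,0,0,0.0056],[1,0.002,0.027,0.168,0,0,0.0039]]]
```

Request:
{"api": "move_arm", "payload": {"increments": [[[1,0,0.03,0.17,0,0,0.004],[1,0,0.04,0.24,0,0,0.006],[1,0,0.04,0.28,0,0,0.006],[1,0,0.05,0.31,0,0,0.007],[1,0,0.05,0.31,0,0,0.007],[1,0,0.04,0.28,0,0,0.006],[1,0,0.04,0.24,0,0,0.006],[1,0,0.03,0.17,0,0,0.004]]]}}

```text
t: 20.25
eef_pos: [0.5962, -0.0469, 0.1481]
eef_rot: [0.092, -3.138, -0.001]
ft_force: [0.2, 0.5, -0.7]
width: 1.0
finger_force: 0.0
```

Request:
{"api": "move_arm", "payload": {"increments": [[[1,0,0,0,0,0,0],[1,0,0,0,0,0,0]]]}}

```text
t: 20.45
eef_pos: [0.597, -0.0473, 0.15]
eef_rot: [-0.094, 3.14, -0.0]
ft_force: [-0.3, 0.0, -0.2]
width: 0.996
finger_force: 0.0
```

```bash
python3 - <<'E'
from h import *
s=status.observe();print({k:np.round(s[k],4).tolist() for k in['t','eef_pos','eef_rot','joint_velocities']})
c=cam('wrist',s);im=read_camera('wrist').astype(int);cv2.imwrite('pics/w4.png',im[...,::-1])
r=finder.outline_of('wrist','dish');print([(x['p'],np.round(x['bbox'])) for x in r[:2]])
r=finder.outline_of('wrist','ball_center');print([(x['p'],np.round(x['bbox'])) for x in r[:2]])
print(proj(c,[[.5781,-.0473,.045],[.6083,-.0446,.045],[.6633,-.0441,.026]]).round())
sat=im.max(2)-im.min(2);M=(im.sum(2)>450)&(sat<45)
for v in range(130,300,5):
    u=np.where(M[v,230:410])[0]+230
    if len(u): print(v,u.min(),u.max(),len(u))
E
```

```text
{'t': 20.45, 'eef_pos': [0.597, -0.0473, 0.15], 'eef_rot': [-0.094, 3.1398, -0.0001], 'joint_velocities': [-0.0033, -0.0114, -0.0135, -0.0003, 0.0026, -0.0009]}
[(0.81, array([322., 248., 120., 160.]))]
[(0.67, array([320., 267.,  35.,  38.]))]
[[326. 177.]
 [327. 215.]
 [323. 267.]]
180 323 331 6
185 321 332 12
190 321 332 12
195 321 332 12
200 320 332 13
205 320 331 12
210 320 331 12
215 296 349 52
220 287 358 72
225 281 364 82
230 275 365 88
235 272 358 87
240 268 360 93
245 266 359 70
250 265 357 56
255 263 360 52
260 263 359 50
265 262 359 54
270 263 362 76
275 264 362 79
280 265 362 77
285 267 374 93
290 270 374 95
295 274 409 85[ WARN:0@0.916] global loadsave.cpp:1063 imwrite_ Unsupported depth image for selected encoder is fallbacked to CV_8U.
```

```bash
python3 - <<'E'
from h import *
s0=np.load('pics/w3pose.npy');c1=cam('wrist',dict(eef_pos=s0[:3],eef_rot=s0[3:]));c2=cam('wrist')
for a,b in(((345,156),(327,182)),((330,223.5),(320,267)),((341,177),(326,213))):
    X,e=tri([(c1,a),(c2,b)]);print('tri',X.round(4),np.round(e,4))
print(onz(c2,[(327,181),(326.5,187),(325.5,210)],.045).round(4),onz(c2,[(320,267)],.026).round(4))
E
```

```text
tri [ 0.5805 -0.0469  0.0517] [0.0006 0.0006]
tri [ 0.6583 -0.0463  0.0378] [0.001 0.001]
tri [ 0.599  -0.047   0.0647] [0.0011 0.0011]
[[ 0.582  -0.0463  0.045 ]
 [ 0.5866 -0.0464  0.045 ]
 [ 0.6047 -0.046   0.045 ]] [[ 0.6644 -0.0469  0.026 ]]
```

The fin is at about (0.582 to 0.607, −0.046), dish yaw ≈0.03, ball at (0.664, −0.047). That is consistent with the sizes given. The left wall is near, so I descend with the fingers only 38 mm open.

Request:
{"api": "move_arm", "payload": {"increments": [[[-0.1,0.02,0,0.1,0,0,0.004],[-0.1,0.02,0,0.25,0,0,0.004],[-0.1,0.02,0,0.35,0,0,0],[-0.1,0,0,0.4,0,0,0],[-0.1,0,0,0.4,0,0,0],[-0.1,0,0,0.35,0,0,0],[-0.1,0,0,0.25,0,0,0],[-0.1,0,0,0.1,0,0,0]]]}}

```text
t: 21.4
eef_pos: [0.5928, -0.0473, 0.0379]
eef_rot: [0.054, -3.138, -0.001]
ft_force: [-0.7, 0.2, -0.5]
width: 0.451
finger_force: 0.0
```

Request:
{"api": "move_arm", "payload": {"increments": [[[-0.1,0,0,0.1,0,0,0],[-0.1,0,0,0.12,0,0,0],[-0.1,0,0,0.12,0,0,0],[-0.1,0,0,0.1,0,0,0],[-0.1,0,0,0.05,0,0,0],[-0.1,0,0,0,0,0,0]]]}}

```text
t: 22.0
eef_pos: [0.5936, -0.0474, 0.015]
eef_rot: [0.054, -3.141, -0.0]
ft_force: [1.0, 0.4, -0.5]
width: 0.45
finger_force: 0.0
```

Request:
{"api": "move_arm", "payload": {"increments": [[[-0.3,0,0,0.01,0,0,0],[-0.45,0,0,0,0,0,0],[-0.55,0,0,0,0,0,0],[-0.62,0,0,0,0,0,0],[-0.68,0,0,0,0,0,0],[-0.74,0,0,0,0,0,0],[-0.8,0,0,0,0,0,0],[-0.9,0,0,0,0,0,0]]], "grip_force": 20}}

```text
t: 22.8
eef_pos: [0.5939, -0.0473, 0.0149]
eef_rot: [-0.054, 3.141, -0.0]
ft_force: [-0.9, 1.7, 1.4]
width: 0.115
finger_force: 20.2
```

Request:
{"api": "move_arm", "payload": {"increments": [[[-1,0,0,0,0,0,0],[-1,0,0,0,0,0,0],[-1,0,0,0,0,0,0]]], "grip_force": 60}}

```text
t: 23.1
eef_pos: [0.5938, -0.0474, 0.015]
eef_rot: [-0.054, 3.141, 0.0]
ft_force: [-1.6, 2.2, 3.8]
width: 0.106
finger_force: 61.8
```

Request:
{"api": "move_arm", "payload": {"increments": [[[-1,0,0,0,0,0,0],[-1,0,0,0,0,0,0]]], "grip_force": 110}}

```text
t: 23.3
eef_pos: [0.5938, -0.0474, 0.0151]
eef_rot: [-0.054, 3.141, 0.0]
ft_force: [-1.5, 1.4, 4.6]
width: 0.093
finger_force: 107.3
```

```bash
python3 - <<'E'
from h import *
s=status.observe();print({k:np.round(s[k],4).tolist() for k in s})
read_camera('wrist')
r=finder.outline_of('wrist','ball_center');print([(x['p'],np.round(x['bbox'],1)) for x in r[:2]])
r=finder.outline_of('wrist','dish');print([(x['p'],np.round(x['bbox'],1)) for x in r[:2]])
c=cam('wrist');print(proj(c,[[.664,-.0465,.026]]))
E
```

```text
{'t': 23.3, 'joint_pos': [-0.2082, 0.7078, 1.5586, 0.0001, 0.875, -1.8137], 'joint_velocities': [0.0003, -0.0003, 0.0, -0.0011, -0.0003, 0.0008], 'joint_efforts': [-0.8651, -52.1275, -18.1829, -0.2645, -0.4674, 0.0502], 'eef_pos': [0.5938, -0.0474, 0.0151], 'eef_rot': [-0.0544, 3.1409, 0.0], 'ft_force': [-1.4928, 1.3804, 4.5511], 'torque': [0.2821, 0.174, 0.0699], 'finger_force': 107.3338, 'width': 0.0934}
[(0.93, array([320.4, 386.5,  37.6,  21.7]))]
[(0.68, array([321.9, 315.9,  37.3, 132.5]))]
[[322.07652573 409.81259869]]
```

Request:
{"api": "move_arm", "payload": {"increments": [[[-1,0,0,-0.05,0,0,0],[-1,0,0,-0.1,0,0,0],[-1,0,0,-0.18,0,0,0],[-1,0,0,-0.26,0,0,0],[-1,0,0,-0.3,0,0,0],[-1,0,0,-0.32,0,0,0],[-1,0,0,-0.32,0,0,0],[-1,0,0,-0.32,0,0,0]]]}}

```text
t: 24.25
eef_pos: [0.5939, -0.0475, 0.1091]
eef_rot: [-0.054, 3.14, -0.0]
ft_force: [0.6, 0.5, -1.3]
width: 0.095
finger_force: 107.3
```

Request:
{"api": "move_arm", "payload": {"increments": [[[-1,0,0,-0.3,0,0,0],[-1,0,0,-0.26,0,0,0],[-1,0,0,-0.2,0,0,0],[-1,0,0,-0.14,0,0,0],[-1,0,0,-0.08,0,0,0],[-1,0,0,0,0,0,0]]]}}

```text
t: 24.85
eef_pos: [0.5939, -0.0474, 0.1566]
eef_rot: [-0.054, 3.141, -0.0]
ft_force: [0.1, 0.5, -2.4]
width: 0.096
finger_force: 107.3
```

```bash
python3 - <<'E'
from h import *
from scipy.optimize import least_squares
s=status.observe();print({k:np.round(s[k],4).tolist() for k in['t','eef_pos','eef_rot','ft_force','torque','width','finger_force']})
M={};B={}
for n in['scene','side','wrist']:
    im=read_camera(n);cv2.imwrite('pics/%s7.png'%n,im[...,::-1])
    if n!='wrist':
        r=max(finder.outline_of(n,'cooker'),key=lambda x:x['p']);M[n]=r['mask'];print(n,r['p'],np.round(r['bbox'],1))
    for q in['dish','ball_center']:
        for x in finder.outline_of(n,q)[:1]: print(n,q,round(x['p'],2),np.round(x['bbox'],1))
t=np.linspace(0,2*np.pi,90)
def hull(c,xy):
    P=[proj(c,np.c_[xy[0]+.108*np.cos(t),xy[1]+.108*np.sin(t),0*t+z]) for z in(0,.15)]
    h=cv2.convexHull(np.vstack(P).astype(np.float32));m=np.zeros((400,640),np.uint8);cv2.fillPoly(m,[h.round().astype(np.int32)],1);return m>0
best=None
for x in np.arange(.65,.705,.0025):
    for y in np.arange(-.43,-.38,.0025):
        v=[]
        for n in M:
            h=hull(cam(n),(x,y));v.append((h&M[n]).sum()/(h|M[n]).sum())
        if best is None or sum(v)>best[0]: best=(sum(v),x,y,v)
print(best)
d=s['eef_pos'][0]+.07,s['eef_pos'][1]+.0024
print('ball pred',[(n,proj(cam(n),[[d[0],d[1],s['eef_pos'][2]-.0151+.026]]).round()) for n in['scene','side','wrist']])
E
```

```text
{'t': 24.85, 'eef_pos': [0.5939, -0.0474, 0.1566], 'eef_rot': [-0.0543, 3.1407, -0.0002], 'ft_force': [0.0624, 0.5214, -2.3767], 'torque': [0.0067, 0.1212, 0.0108], 'width': 0.096, 'finger_force': 107.3269}
scene 0.81 [281.9 315.5 103.8 100.3]
scene dish 0.6 [344.6 213.4  32.4  25.5]
scene ball_center 0.61 [342.5 211.1   7.    3.9]
side 0.71 [422.1 263.8 126.9  92.7]
side dish 0.64 [354.8 180.8  32.1  14.6]
side ball_center 0.73 [423.8 265.1 122.9  93.8]
wrist dish 0.66 [321.6 310.2  33.3 132.3]
wrist ball_center 0.97 [318.9 383.5  37.1  19.7]
(np.float64(1.758064800242241), np.float64(0.6724999999999995), np.float64(-0.40499999999999997), [np.float64(0.8895542248835662), np.float64(0.8685105753586747)])
ball pred [('scene', array([[343., 211.]])), ('side', array([[352., 179.]])), ('wrist', array([[325., 410.]]))]
```

Ball and dish are lifted and match prediction: 2.4 N load, and the ball at scene px (342,211). The cooker axis is at about (0.674, −0.405). Now the turn about the dish centre, drawn back slightly from the cover.

```bash
python3 - <<'E'
from h import *
s=status.observe();p=np.array(s['eef_pos']);Q=R.from_rotvec(s['eef_rot']).as_matrix()
y0=.035;y1=-1.462;n=40;out=[];th=y0
C0=p[:2]+.07*np.array([np.cos(y0),np.sin(y0)]);C1=np.array([.635,-.048])
for k in range(1,n+1):
    u=k/n;u=.3*u+.7*u*u*(3-2*u)
    a=y0+(y1-y0)*u;C=C0+(C1-C0)*u
    pt=np.r_[C-.07*np.array([np.cos(a),np.sin(a)]),p[2] if 0 else s['eef_pos'][2]]
    d=np.round(Q.T@(pt-p)/.05,2);r=round((th-a)/np.pi,4)
    out.append([*d[:2].tolist(),r]);p=p+Q@np.r_[d[:2],0]*.05;th-=r*np.pi;Q=Q@R.from_rotvec([0,0,r*np.pi]).as_matrix()
print(C0,p,th)
for i in range(0,n,8):print(out[i:i+8])
E
```

```text
[ 0.6637138  -0.04497922] [0.62744924 0.02138189 0.15622946] -1.4619688994355367
[[0.0, 0.02, 0.0042], [0.01, 0.02, 0.0054], [0.01, 0.03, 0.0065], [0.01, 0.03, 0.0075], [0.01, 0.04, 0.0086], [0.01, 0.04, 0.0095], [0.01, 0.04, 0.0104], [0.01, 0.05, 0.0112]]
[[0.01, 0.05, 0.0119], [0.02, 0.05, 0.0127], [0.01, 0.05, 0.0132], [0.02, 0.05, 0.0138], [0.01, 0.06, 0.0144], [0.01, 0.06, 0.0147], [0.02, 0.05, 0.0151], [0.01, 0.06, 0.0155]]
[[0.02, 0.06, 0.0157], [0.01, 0.06, 0.0159], [0.01, 0.05, 0.016], [0.02, 0.06, 0.0161], [0.01, 0.06, 0.016], [0.01, 0.05, 0.016], [0.01, 0.06, 0.0159], [0.01, 0.05, 0.0157]]
[[0.01, 0.05, 0.0155], [0.0, 0.05, 0.0151], [0.01, 0.05, 0.0148], [0.01, 0.05, 0.0143], [-0.0, 0.05, 0.0138], [0.0, 0.04, 0.0133], [0.01, 0.04, 0.0126], [-0.0, 0.04, 0.0119]]
[[0.0, 0.03, 0.0112], [0.0, 0.04, 0.0104], [0.0, 0.03, 0.0095], [0.0, 0.02, 0.0086], [0.0, 0.03, 0.0075], [0.0, 0.02, 0.0065], [0.0, 0.02, 0.0054], [0.0, 0.01, 0.0042]]
```

Request:
{"api": "move_arm", "payload": {"increments": [[[-1,0,0.02,0,0,0,0.004],[-1,0.01,0.02,0,0,0,0.005],[-1,0.01,0.03,0,0,0,0.007],[-1,0.01,0.03,0,0,0,0.008],[-1,0.01,0.04,0,0,0,0.009],[-1,0.01,0.04,0,0,0,0.01],[-1,0.01,0.04,0,0,0,0.01],[-1,0.01,0.05,0,0,0,0.011]]]}}

```text
t: 26.2
eef_pos: [0.591, -0.0336, 0.1564]
eef_rot: [0.265, 3.13, 0.0]
ft_force: [0.1, 0.1, -3.0]
width: 0.097
finger_force: 107.3
```

Request:
{"api": "move_arm", "payload": {"increments": [[[-1,0.01,0.05,0,0,0,0.012],[-1,0.02,0.05,0,0,0,0.013],[-1,0.01,0.05,0,0,0,0.013],[-1,0.02,0.05,0,0,0,0.014],[-1,0.01,0.06,0,0,0,0.014],[-1,0.01,0.06,0,0,0,0.015],[-1,0.02,0.05,0,0,0,0.015],[-1,0.01,0.06,0,0,0,0.015]]]}}

```text
t: 27.0
eef_pos: [0.5924, -0.0115, 0.1564]
eef_rot: [0.805, 3.037, 0.0]
ft_force: [0.1, -0.3, -1.6]
width: 0.099
finger_force: 107.3
```

Request:
{"api": "move_arm", "payload": {"increments": [[[-1,0.02,0.06,0,0,0,0.016],[-1,0.01,0.06,0,0,0,0.016],[-1,0.01,0.05,0,0,0,0.016],[-1,0.02,0.06,0,0,0,0.016],[-1,0.01,0.06,0,0,0,0.016],[-1,0.01,0.05,0,0,0,0.016],[-1,0.01,0.06,0,0,0,0.016],[-1,0.01,0.05,0,0,0,0.016]]]}}

```text
t: 27.8
eef_pos: [0.6028, 0.0089, 0.1563]
eef_rot: [1.395, 2.815, 0.0]
ft_force: [0.5, 0.7, -2.8]
width: 0.098
finger_force: 107.4
```

Request:
{"api": "move_arm", "payload": {"increments": [[[-1,0.01,0.05,0,0,0,0.016],[-1,0,0.05,0,0,0,0.015],[-1,0.01,0.05,0,0,0,0.015],[-1,0.01,0.05,0,0,0,0.014],[-1,0,0.05,0,0,0,0.014],[-1,0,0.04,0,0,0,0.013],[-1,0.01,0.04,0,0,0,0.013],[-1,0,0.04,0,0,0,0.012]]]}}

```text
t: 28.6
eef_pos: [0.618, 0.0194, 0.1563]
eef_rot: [1.866, 2.527, 0.0]
ft_force: [0.1, 0.4, -1.9]
width: 0.096
finger_force: 107.5
```

Request:
{"api": "move_arm", "payload": {"increments": [[[-1,0,0.03,0,0,0,0.011],[-1,0,0.04,0,0,0,0.01],[-1,0,0.03,0,0,0,0.01],[-1,0,0.02,0,0,0,0.009],[-1,0,0.03,0,0,0,0.008],[-1,0,0.02,0,0,0,0.006],[-1,0,0.02,0,0,0,0.005],[-1,0,0.01,0,0,0,0.004]]]}}

```text
t: 29.4
eef_pos: [0.6278, 0.0213, 0.1563]
eef_rot: [2.105, 2.332, 0.0]
ft_force: [-0.5, -0.4, -1.7]
width: 0.098
finger_force: 107.5
```

Request:
{"api": "move_arm", "payload": {"increments": [[[-1,0,0,0,0,0,0],[-1,0,0,0,0,0,0],[-1,0,0,0,0,0,0],[-1,0,0,0,0,0,0],[-1,0,0,0,0,0,0]]]}}

```text
t: 29.9
eef_pos: [0.6276, 0.0212, 0.1563]
eef_rot: [2.103, 2.334, 0.0]
ft_force: [-0.5, 1.0, -1.6]
width: 0.095
finger_force: 107.5
```

```bash
python3 - <<'E'
from h import *
s=status.observe();print({k:np.round(s[k],4).tolist() for k in['t','eef_pos','eef_rot','ft_force','torque','width','finger_force','joint_pos']})
x=R.from_rotvec(s['eef_rot']).as_matrix()[:,0];yaw=np.arctan2(-x[1],-x[0]);C=np.array(s['eef_pos'])-.07*x
print('lip yaw',yaw,'want',np.arctan2(-.405-C[1],.674-C[0]),'C',C)
for n in['scene','side','wrist']:
    im=read_camera(n);cv2.imwrite('pics/%s8.png'%n,im[...,::-1])
    for q in['dish','ball_center','cover']:
        for r in finder.outline_of(n,q)[:1]: print(n,q,round(r['p'],2),np.round(r['bbox'],1))
b=[C[0],C[1],s['eef_pos'][2]-.0151+.026]
print([(n,proj(cam(n),[b]).round(1).tolist()) for n in['scene','side','wrist']])
E
```

```text
{'t': 29.9, 'eef_pos': [0.6276, 0.0212, 0.1563], 'eef_rot': [2.1033, 2.3336, 0.0001], 'ft_force': [-0.4789, 0.9703, -1.6483], 'torque': [0.1433, 0.0256, -0.0076], 'width': 0.0946, 'finger_force': 107.477, 'joint_pos': [-0.0881, 0.5917, 1.3272, 0.0, 1.2226, -0.1919]}
lip yaw -1.4670875598398008 want -1.4615531682680436 C [ 0.63488657 -0.04838537  0.1563327 ]
scene dish 0.83 [337.2 206.9  33.5  32.5]
scene cover 0.88 [368.8 224.3  29.5  63.8]
side dish 0.94 [347.2 181.6  30.2  18. ]
side cover 0.84 [374.7 178.6  31.2  64.2]
wrist dish 0.58 [321.2 310.5  35.  131.6]
wrist ball_center 0.83 [320.8 383.6  40.9  22.5]
wrist cover 0.69 [546.7 294.4 186.1 211.3]
[('scene', [[335.4, 206.7]]), ('side', [[345.1, 181.4]]), ('wrist', [[323.3, 405.9]])]
```

The lip heading is −1.467 rad against the wanted −1.462. The ball is centred, the cover is open, and the plate is about 14 cm up. Handing in.

```bash
python3 -c "
from h import *
print(robot.hand_in())"
```

```text
the job is handed in; nothing more can be done
None
```

I've handed the job in at about 30 s of the 67 s allowed, with no result reported back: the cover stands open at about 1.6 rad, the spatula is back on the counter near its original place, and the plate is held level about 14 cm up with the ball in its middle and its lip pointing at the cooker's axis to within about 0.01 rad.

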